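# Turn the carrier disc until its flat lies against the sprung alignment bar

## Robot

A 6-joint arm with a two-finger parallel gripper is mounted at the origin on the work surface. World frame = base frame: x ahead of the robot, y to its left, z up, the work surface at z = 0. Lengths are in m, angles in rad, forces in N, time in s.
With the tool pointing down it reaches from about 0.425 to 0.925 m from the base axis. Payload 12.5 kg.
Tool frame: the origin (TCP) lies on the front face of the gripper's body, between the roots of the fingers; the fingertips stand 73 mm ahead of it and the grasp point (between the pads) lies 54 mm ahead of it; z points along the fingers, y is the line along which they close (so a half turn about z gives the same grasp; the last joint's range is limited). The gripper opens to 85 mm and grips with 20 to 120 N. Pads are 22 mm wide; open, the fingers measure 114 mm over their backs; the gripper's body (76 mm by 85 mm) begins 54 mm behind the grasp point. The pads swing forward as they close: fully open they stand 13 mm farther back than shut.
Start: joints at [-1.417, 0.491, 1.559, -0, 1.092, -0.106], TCP at [0.161, -0.604, 0.304] pointing down, gripper open.
Joint ranges: [-3.1, 3.1], [-0.84, 2.19], [0.05, 2.79], [-1.13, 4.28], [0.06, 2.93], [-2.69, 2.69]. Speed limits (rad/s): [2.22, 2.22, 2.79, 3.14, 3.14, 3.14].

## Interface

Orientations are given as a rotation vector (axis times angle).
In Python, from station import manip, eyes, order gives the robot as it stands. The module is installed in compiled form; this text tells all that it offers.
- The arm moves only by the shell command python3 -m crank 'ROWS' [FORCE]. ROWS is JSON, a list of rows, each a list of 7 numbers: the opening, from 0 (shut) to 1 (fully open), then the shift along the tool's x, y, z scaled (see below), then the turn, a rotation vector about the tool's x, y, z scaled (see below). A call has exactly 10 rows; each row is the pose to reach, as a shift and turn from the pose commanded when the call began, along the tool's axes at that moment; what a row does not reach only later rows make up. The controller multiplies each number of a shift by 1000 mm and each number of a turn by 1.5 rad. A row lasts 1/10 s, in which the tool goes at most 50 mm and 8.59 degrees, less where a joint would pass 70% of its speed; a pose out of reach is approached as far as the arm can. A call with a number of a shift or a turn outside -1 to 1 is refused whole. A call with a gripper value outside its range is refused whole. The fingers move at their own pace and stop on an object; FORCE is the grip in N (left out, the last holds). Time passes only in rows, so rows that repeat a pose let the fingers close, or fill a call up. It gives the time, the measured TCP pose, the force, the opening and the grip force at its end, in the units of the state.
- manip.state(): the state, without advancing time (a new reading comes with each control period).
- eyes.get_image(name): name is "scene" or "top"; returns (picture, depth): 400x640x3 uint8, red, green, blue; 400x640 float32, m along the optical axis (not along the pixel's ray), 0 where there is no reading.
- eyes.camera_params(name): a dict with "mtx" (3x3 intrinsics, pixels), "k1" (the pictures are not rectified: a ray, as slopes to the right and down, at radius r is drawn at 1 + k1 r^2 times it, then the intrinsics apply), "cam_to_world" (4x4, takes a point from camera to world coordinates). Camera axes: x right, y up, looking along -z (the intrinsics and any distortion apply to the point x, -y, -z); pixel columns grow to the right and rows downward; lengths in m; the calibration is good to about 2 mm. A picture is of the moment at which its call begins. camera_params takes no time and is no camera call.
- order.finish_job(): hands the job in; it is judged then, once.
The state is a dict: "time": time; "q": joint angles; "joint_vel": joint speeds; "tau": joint torques, N m; "eef_pos": TCP position; "eef_rot": TCP orientation; "contact_force": force on the tool from outside, world axes, zero at the start; "ft_torque": the same for the moment, N m; "opening": finger opening in m; "grip_force": force on a finger pad.
Only numpy, scipy, OpenCV 4.12 (cv2) and the standard library are available. Lean on these libraries where they do the work, as an engineer would, in place of code of your own. Each camera call takes 0.05 s, during which the arm holds its last target. There are 200 camera calls.

## Task

On the inspection bench, find the carrier disc that has a flat cut in its edge and turn it by its upright peg until its flat lies flush against the white sprung bar of its stage, so that the board on it is squared up for the microscope. Do not turn the fully round disc on the other base.

Things in the scene. Friction and masses are not known exactly. Their poses are not given: they have to be found in the camera images.
- disc_peg (a point): Steel peg, 14 mm in diameter, 44 mm tall, upright on the flat-edged aluminium disc; this point is half-way up it, 50 mm above the table. The disc (120 mm in diameter, 8 mm thick, small green board on top) turns freely either way about its centre. Its flat, 72 mm long, is 48 mm from its centre, opposite the peg. x points from the peg through the disc's centre (44 mm) to the flat; z up.
- stage: Fixed dark base plate, 150 mm wide, 20 mm thick, under the flat-edged disc, with the white bar beyond the disc. Origin on the table under the disc's centre, about which it turns; x points from it square to the bar, z up. The disc's top is 28.5 mm, the bar's and guide block's tops 30 mm above the table. With the flat against the bar the peg is on the -x side, 44 mm from the centre.
- bar (a joint): White slippery plastic alignment bar, 110 mm long, 12 mm thick, on the stage, pressed on the disc's edge by a spring (4 to 7 N). Value in m, growing towards the disc's centre: about 0.002 while it rests on the round edge, 0.014 when flush on the flat. It can pull the disc the last few degrees into line once the flat nearly faces it.
- plain_peg (a point): The same peg, half-way up, on the bystander: a fully round disc of the same size without any flat, on a like base without a bar. Axes as for the other peg (x through the disc's centre, z up).
Mind the look-alikes: they are no part of the job. Leave any turquoise look-alike of the stage alone.

How it is judged:
By the outcome, as a careful person would: the job done as asked, in the order asked, and still so for the second after the job is handed in, with the robot touching nothing.
It also fails if it takes over 38 s, if anything falls off the work surface, if the arm or the gripper's body presses on something with over 40 N, if the wrist force passes 120 N, or if a joint passes its speed limit or range.

## Working session

There is one attempt and no reset: what is moved stays moved. The work goes in short steps, Python scripts to look and compute and a shell command to move; the robot and the scene stay as the last step left them, time stands still between calls to the robot, and variables do not carry over. Pictures are saved under pics/ and viewed, at most 10 in all, crops included, and the job is handed in when it is done.

```bash
mkdir -p pics
cat > h.py <<'E'
from station import manip, eyes, order
import numpy as np, cv2
def grab(n,tag):
    im,d=eyes.get_image(n); np.savez(f'pics/{tag}.npz',im=im,d=d); cv2.imwrite(f'pics/{tag}.png',im[:,:,::-1]); return im,d
def pts(n,d):
    p=eyes.camera_params(n);K=np.array(p['mtx']);T=np.array(p['cam_to_world']);k=p['k1']
    v,u=np.mgrid[0:400,0:640].astype(float)
    o=cv2.undistortPoints(np.stack([u.ravel(),v.ravel()],1)[:,None],K,np.array([k,0,0,0,0.]))[:,0].reshape(400,640,2)
    P=np.stack([o[...,0]*d,-o[...,1]*d,-d],-1)
    W=P@T[:3,:3].T+T[:3,3]; W[d==0]=np.nan
    return W
E
python3 - <<'E'
from h import *
grab('top','top0');grab('scene','scene0')
s=manip.state();print(s)
print(eyes.camera_params('top'))
E
```

```text
{'time': 0.1, 'q': array([-1.41658612e+00,  4.91514135e-01,  1.55942050e+00, -1.32196543e-05,
        1.09170118e+00, -1.05574916e-01]), 'joint_vel': array([ 0.00076874, -0.00022267, -0.00096194, -0.00051499,  0.00112038,
        0.00029782]), 'tau': array([ 2.98428429e-03, -6.19448590e+01, -2.62026840e+01, -1.18811922e-04,
        2.93956837e-03, -7.44444932e-07]), 'eef_pos': array([ 0.16055921, -0.60388143,  0.30336589]), 'eef_rot': array([-3.11409227e+00, -4.06797438e-01,  5.82406384e-05]), 'contact_force': array([0.22432453, 0.44699934, 0.72628874]), 'ft_torque': array([0.01884386, 0.0656217 , 0.0046342 ]), 'grip_force': 0.0, 'opening': 0.08562925931209837}
{'mtx': array([[484.17431407,   0.        , 320.54207876],
       [  0.        , 484.17431407, 193.09542745],
       [  0.        ,   0.        ,   1.        ]]), 'k1': -0.07892639914755743, 'cam_to_world': array([[-0.02795267,  0.98818812, -0.15067476,  0.24816093],
       [-0.99937552, -0.03088625, -0.01716421, -0.11816161],
       [-0.02161525,  0.15010088,  0.98843437,  1.41935077],
       [ 0.        ,  0.        ,  0.        ,  1.        ]])}
```

View pics/top0.png

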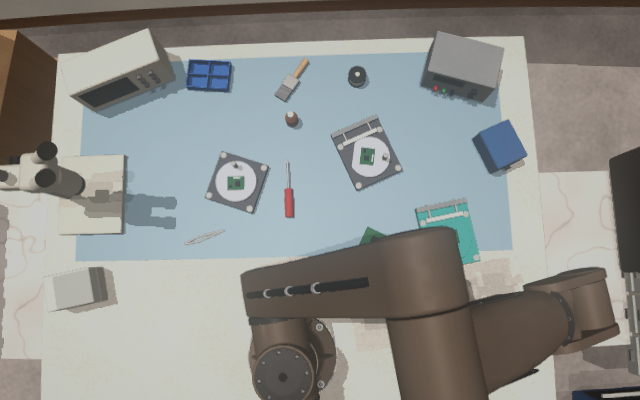

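View pics/scene0.png

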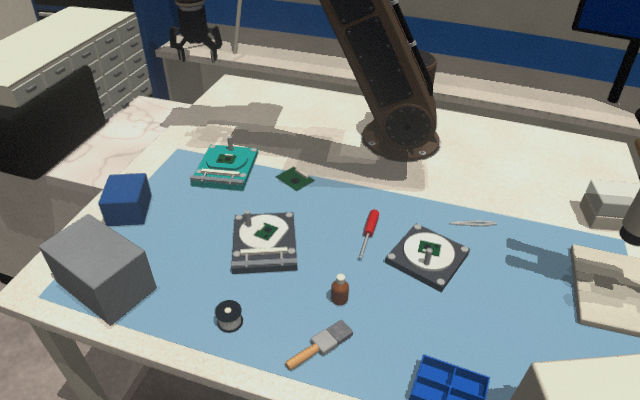

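Top view: the dark stage with the bar is at about (367,155), with its bar at (360,135) and its peg near (385,157). The plain base is at (237,182), and the turquoise look-alike at (447,230). Next I'll enlarge the stage and measure it.

Run:
```python
from h import *
z=np.load('pics/top0.npz');im,d=z['im'],z['d'];W=pts('top',d);np.save('pics/Wtop0.npy',W)
a=cv2.resize(im[105:200,320:415],(570,570),interpolation=cv2.INTER_CUBIC)
cv2.imwrite('pics/c0.png',a[:,:,::-1])
sub=W[105:200,320:415];
m=sub[...,2]>0.036; ys,xs=np.nonzero(m)
for y,x in zip(ys,xs): print(x+320,y+105,sub[y,x].round(3),im[y+105,x+320])
m=(sub[...,2]>0.012); print('stage bbox',[(W[y,x].round(3)) for y,x in [(155,367),(182,360),(135,360),(170,340)]])
g=(sub[...,2]>0.02)&(im[105:200,320:415].min(-1)>150)
vis=np.zeros((95,95,3),np.uint8);vis[g]=255
c,r=cv2.minEnclosingCircle(np.array([[0,0]],np.float32))
# table plane check
print('table',np.nanmedian(W[200:240,300:340].reshape(-1,3),0))
pc=sub[(sub[...,2]>0.012)&(sub[...,2]<0.035)][:,:2].astype(np.float32)
print('rect',cv2.minAreaRect(pc*1000))
```

```text
366 119 [ 0.676 -0.235  0.037] [150 151 151]
364 121 [ 0.67  -0.228  0.039] [150 152 151]
357 124 [ 0.662 -0.208  0.037] [150 151 151]
358 124 [ 0.662 -0.211  0.036] [150 152 151]
348 127 [ 0.654 -0.181  0.037] [151 152 152]
373 129 [ 0.645 -0.254  0.038] [199 201 198]
368 134 [ 0.63  -0.239  0.038] [185 187 181]
332 135 [ 0.631 -0.133  0.037] [157 157 157]
367 135 [ 0.627 -0.235  0.038] [180 182 181]
355 138 [ 0.62  -0.2    0.036] [199 201 195]
374 142 [ 0.606 -0.255  0.037] [199 201 206]
367 148 [ 0.588 -0.234  0.036] [ 94 126 108]
360 149 [ 0.586 -0.213  0.037] [199 201 205]
362 151 [ 0.58  -0.219  0.037] [ 81 117  98]
364 151 [ 0.58  -0.225  0.036] [78 84 87]
385 153 [ 0.563 -0.281  0.073] [181 180 177]
386 153 [ 0.564 -0.285  0.069] [182 181 179]
384 154 [ 0.56  -0.278  0.073] [185 183 179]
385 154 [ 0.562 -0.282  0.066] [182 180 175]
386 154 [ 0.561 -0.284  0.07 ] [181 179 174]
387 154 [ 0.558 -0.286  0.079] [181 180 176]
383 155 [ 0.557 -0.275  0.075] [139 140 140]
384 155 [ 0.557 -0.278  0.076] [189 187 182]
385 155 [ 0.556 -0.281  0.078] [187 185 180]
386 155 [ 0.556 -0.284 
[... 1165 characters left out ...]
01 105 106]
384 159 [ 0.552 -0.281  0.045] [90 95 96]
385 159 [ 0.55  -0.283  0.052] [ 95 100 100]
386 159 [ 0.551 -0.287  0.046] [129 128 127]
383 160 [ 0.55  -0.279  0.04 ] [158 161 156]
371 161 [ 0.549 -0.244  0.038] [151 162 153]
369 162 [ 0.546 -0.238  0.037] [ 83 120  99]
376 165 [ 0.537 -0.258  0.037] [199 201 206]
356 169 [ 0.527 -0.199  0.037] [199 201 206]
377 170 [ 0.521 -0.26   0.039] [199 201 206]
stage bbox [array([ 0.57 , -0.234,  0.025]), array([ 0.492, -0.211,  0.015]), array([ 0.63 , -0.216,  0.03 ]), array([ 0.532, -0.154,  0.   ])]
table [ 0.3858237  -0.08829526  0.00083604]
rect ((581.0907592773438, -232.575439453125), (187.578125, 152.27780151367188), 22.56420135498047)
```

View pics/c0.png

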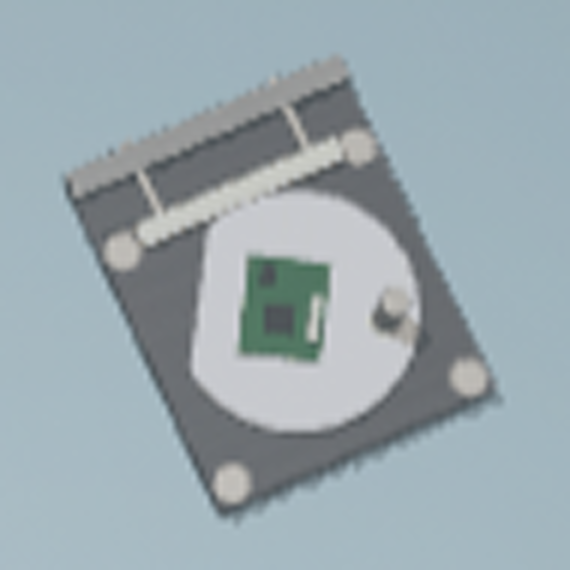

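The crop shows the flat facing left (image), a white bar running from crop (147,235) to (335,152), the peg top at (398,300), and the round edge spanning roughly (205..420, 190..432). Next I'll fit the geometry using ray/plane intersections.

```bash
cat >> h.py <<'E'
def ray(n,px,z):
    p=eyes.camera_params(n);K=np.array(p['mtx']);T=np.array(p['cam_to_world'])
    o=cv2.undistortPoints(np.array(px,float).reshape(-1,1,2),K,np.array([p['k1'],0,0,0,0.]))[:,0]
    r=np.c_[o[:,0],-o[:,1],-np.ones(len(o))]@T[:3,:3].T
    return (T[:3,3]+r*((z-T[2,3])/r[:,2])[:,None])[:,:2]
E
cat > fit.py <<'E'
from h import *
from scipy.optimize import least_squares
im=np.load('pics/top0.npz')['im']
f=lambda L:np.array(L)/6+[319.58,104.58]
edge=ray('top',f([(310,193),(350,204),(390,235),(415,275),(419,310),(400,370),(370,405),(335,425),(300,432),(260,424),(225,404)]),.0285)
r=least_squares(lambda c:np.hypot(*(edge-c[:2]).T)-c[2],[.57,-.24,.06]);print('centre,r',r.x,np.abs(r.fun).max())
r2=least_squares(lambda c:np.hypot(*(edge-c[:2]).T)-.06,r.x[:2]);C=r2.x;print(C)
b=ray('top',f([(147,238),(337,152)]),.03);t=b[1]-b[0];print('bar len',np.hypot(*t),b.mean(0))
ax=np.array([t[1],-t[0]]);ax/=np.hypot(*ax);ax*=np.sign(ax@(b.mean(0)-C));print('stage x deg',np.degrees(np.arctan2(ax[1],ax[0])),'bar dist',ax@(b.mean(0)-C))
sq=ray('top',f([(233,510),(492,396)]),.02);s=sq[1]-sq[0];print('base edge len',np.hypot(*s),'dir',np.degrees(np.arctan2(s[1],s[0]))+90)
p=ray('top',f([(398,300)]),.0725)[0];v=p-C;print('peg',p,'r',np.hypot(*v),'ang',np.degrees(np.arctan2(v[1],v[0])))
fl=ray('top',f([(207,228),(191,362)]),.0285);q=fl[1]-fl[0];print('flat len',np.hypot(*q),'normal',np.degrees(np.arctan2(q[1],q[0]))+90, 'mid',fl.mean(0)-C)
E
python3 fit.py
```

```text
centre,r [ 0.56529988 -0.23956268  0.0596732 ] 0.0013712865148697226
[ 0.56546357 -0.23922677]
bar len 0.10359415120435042 [ 0.62370472 -0.21512704]
stage x deg 23.09699303104627 bar dist 0.06302671427461234
base edge len 0.13945311742960292 dir 22.14739441484336
peg [ 0.55847959 -0.28386093] r 0.045177256793158434 ang -98.89304808309672
flat len 0.06784268209491306 normal 261.143369694618 mid [0.00888736 0.0472365 ]
```

Radii and lengths match the spec: disc 59.7 mm, peg radius 45 mm, flat about 70 mm. The stage x axis is at about 22.5°, and the flat normal is at about 81°. So the disc has to turn about −58.6° (clockwise from above). I'll grip the peg tangentially, with tool x at yaw 81°. First I'll move above it.

```bash
python3 -m crank '[[0.6,0.466,-0.207,0.1,0,0,-0.77],[0.6,0.466,-0.207,0.1,0,0,-0.77],[0.6,0.466,-0.207,0.1,0,0,-0.77],[0.6,0.466,-0.207,0.1,0,0,-0.77],[0.6,0.466,-0.207,0.1,0,0,-0.77],[0.6,0.466,-0.207,0.1,0,0,-0.77],[0.6,0.466,-0.207,0.1,0,0,-0.77],[0.6,0.466,-0.207,0.1,0,0,-0.77],[0.6,0.466,-0.207,0.1,0,0,-0.77],[0.6,0.466,-0.207,0.1,0,0,-0.77]]' 20
python3 -m crank '[[0.6,0,0,0,0,0,0],[0.6,0,0,0,0,0,0],[0.6,0,0,0,0,0,0],[0.6,0,0,0,0,0,0],[0.6,0,0,0,0,0,0],[0.6,0,0,0,0,0,0],[0.6,0,0,0,0,0,0],[0.6,0,0,0,0,0,0],[0.6,0,0,0,0,0,0],[0.6,0,0,0,0,0,0]]'
cat > where.py <<'E'
from h import *
from scipy.spatial.transform import Rotation as R
s=manip.state();M=R.from_rotvec(s['eef_rot']).as_matrix()
print(s['time'],s['eef_pos'].round(4),'yaw x',np.degrees(np.arctan2(M[1,0],M[0,0])).round(2),M.round(3).tolist(),s['contact_force'].round(1),s['opening'],s['q'].round(2))
def to(x,y,z): print('shift',(M.T@(np.array([x,y,z])-s['eef_pos'])).round(4))
E
python3 - <<'E'
from where import *
to(.5583,-.2832,.112)
grab('top','top1');grab('scene','scene1')
E
```

```text
time: 1.1
eef_pos: [0.5441, -0.2948, 0.2071]
eef_rot: [-2.387, -2.042, 0.0]
contact_force: [-0.3, -1.4, 0.9]
opening: 0.0515
grip_force: 0.0
time: 2.1
eef_pos: [0.5428, -0.2963, 0.2077]
eef_rot: [2.388, 2.042, -0.0]
contact_force: [0.4, 0.3, -1.0]
opening: 0.0509
grip_force: 0.0
2.1 [ 0.5428 -0.2963  0.2077] yaw x 81.06 [[0.155, 0.988, -0.0], [0.988, -0.155, -0.0], [-0.0, -0.0, -1.0]] [ 0.4  0.3 -1. ] 0.05089259418927931 [-0.61  0.59  1.67 -0.    0.88 -0.45]
shift [0.0154 0.0133 0.0957]
```

```bash
python3 -m crank '[[0.6,0.015,0.013,0,0,0,0],[0.6,0.015,0.013,0.02,0,0,0],[0.6,0.015,0.013,0.035,0,0,0],[0.6,0.015,0.013,0.05,0,0,0],[0.6,0.015,0.013,0.065,0,0,0],[0.6,0.015,0.013,0.08,0,0,0],[0.6,0.015,0.013,0.09,0,0,0],[0.6,0.015,0.013,0.095,0,0,0],[0.6,0.015,0.013,0.095,0,0,0],[0.6,0.015,0.013,0.095,0,0,0]]'
python3 - <<'E'
from where import *
to(.5583,-.2832,.112)
im,d=grab('scene','scene2')
a=cv2.resize(im[180:290,210:330],(720,660)[0:2],interpolation=cv2.INTER_CUBIC)[:600]
cv2.imwrite('pics/c2.png',a[:,:,::-1])
E
```

```text
time: 3.2
eef_pos: [0.5581, -0.2837, 0.113]
eef_rot: [2.387, 2.041, 0.0]
contact_force: [0.3, -0.6, -0.0]
opening: 0.051
grip_force: 0.0
3.2 [ 0.5581 -0.2837  0.113 ] yaw x 81.06 [[0.155, 0.988, 0.0], [0.988, -0.155, -0.0], [-0.0, 0.001, -1.0]] [ 0.3 -0.6 -0. ] 0.0509735608960943 [-0.58  0.72  1.71 -0.    0.71 -0.42]
shift [0.0005 0.0001 0.001 ]
```

View pics/c2.png

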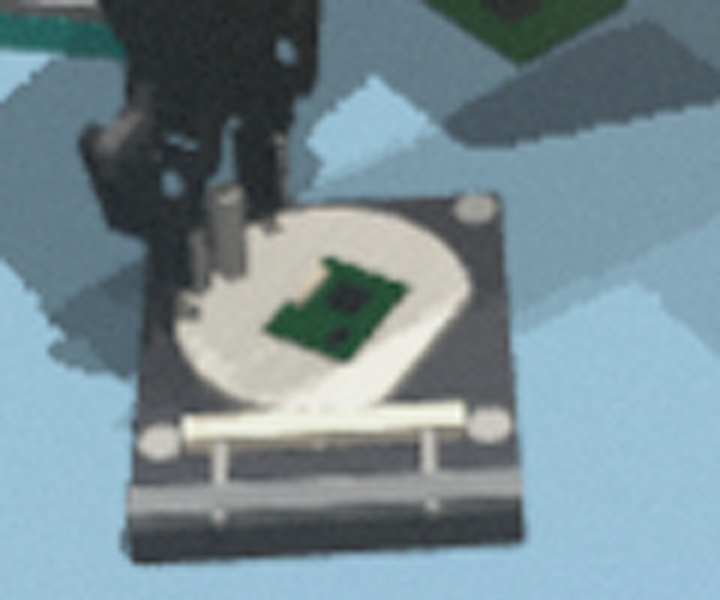

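The peg at crop (228,235) stands between the two fingers, (195,260) and (270,190). I'll close with a light grip.

```bash
python3 -m crank '[[0.3,0,0,0,0,0,0],[0.2,0,0,0,0,0,0],[0.1,0,0,0,0,0,0],[0.1,0,0,0,0,0,0],[0.1,0,0,0,0,0,0],[0.1,0,0,0,0,0,0],[0,0,0,0,0,0,0],[0,0,0,0,0,0,0],[0,0,0,0,0,0,0],[0,0,0,0,0,0,0]]' 20
python3 - <<'E'
from where import *
C=np.array([.5655,-.2392])
for a in range(0,61,6):
    th=np.radians(-98.9-a);p=C+.0442*np.array([np.cos(th),np.sin(th)])
    print(a,np.radians(a)/1.5,end=' ');to(*p,.113)
E
```

```text
time: 4.25
eef_pos: [0.5581, -0.2836, 0.113]
eef_rot: [2.387, 2.041, 0.0]
contact_force: [-1.3, 0.7, 5.9]
opening: 0.0134
grip_force: 21.1
4.25 [ 0.5581 -0.2836  0.113 ] yaw x 81.07 [[0.155, 0.988, 0.001], [0.988, -0.155, -0.0], [-0.0, 0.001, -1.0]] [-1.3  0.7  5.9] 0.013351775442386454 [-0.58  0.72  1.71 -0.    0.71 -0.42]
0 0.0 shift [0.0008 0.0005 0.    ]
6 0.06981317007977318 shift [ 0.0011 -0.0042  0.    ]
12 0.13962634015954636 shift [ 0.0018 -0.0087  0.    ]
18 0.20943951023931953 shift [ 0.003  -0.0132  0.    ]
24 0.2792526803190927 shift [ 0.0046 -0.0175  0.    ]
30 0.3490658503988659 shift [ 0.0067 -0.0217  0.    ]
36 0.41887902047863906 shift [ 0.0093 -0.0255  0.    ]
42 0.4886921905584123 shift [ 0.0122 -0.0291  0.    ]
48 0.5585053606381855 shift [ 0.0154 -0.0324  0.    ]
54 0.6283185307179586 shift [ 0.019  -0.0353  0.    ]
60 0.6981317007977318 shift [ 0.0229 -0.0378  0.    ]
```

```bash
python3 -m crank '[[0,0.0002,-0.002,0,0,0,0.035],[0,0.0004,-0.0045,0,0,0,0.07],[0,0.0007,-0.007,0,0,0,0.105],[0,0.0011,-0.009,0,0,0,0.14],[0,0.0017,-0.0115,0,0,0,0.175],[0,0.0023,-0.0135,0,0,0,0.21],[0,0.003,-0.0155,0,0,0,0.244],[0,0.004,-0.018,0,0,0,0.279],[0,0.005,-0.02,0,0,0,0.314],[0,0.006,-0.022,0,0,0,0.349]]' 20
python3 - <<'E'
from where import *
C=np.array([.5655,-.2392])
v=s['eef_pos'][:2]-C;print(np.hypot(*v),np.degrees(np.arctan2(v[1],v[0])),s['grip_force'])
for a in range(30,61,6):
    th=np.radians(-98.9-a);p=C+.0442*np.array([np.cos(th),np.sin(th)])
    print(a,np.radians(a-30)/1.5,end=' ');to(*p,.113)
E
```

```text
time: 5.25
eef_pos: [0.5374, -0.2748, 0.1131]
eef_rot: [2.835, 1.35, 0.001]
contact_force: [-0.6, -3.6, 5.1]
opening: 0.0134
grip_force: 21.1
5.25 [ 0.5374 -0.2748  0.1131] yaw x 50.95 [[0.63, 0.777, 0.001], [0.777, -0.63, -0.001], [-0.0, 0.002, -1.0]] [-0.6 -3.6  5.1] 0.013444599776478269 [-0.58  0.7   1.77 -0.    0.67  0.1 ]
0.04531266385064219 -128.31315016320775 21.13736003637314
30 0.0 shift [ 0.0011 -0.0005  0.0001]
36 0.06981317007977318 shift [ 0.0013 -0.0051  0.0001]
42 0.13962634015954636 shift [ 0.0021 -0.0097  0.    ]
48 0.20943951023931953 shift [ 0.0032 -0.0141  0.    ]
54 0.2792526803190927 shift [ 0.0049 -0.0185  0.    ]
60 0.3490658503988659 shift [ 0.007  -0.0226  0.    ]
```

Forces stay small. I'll turn the remaining ~29° and hold.

```bash
python3 -m crank '[[0,0.0002,-0.0025,0,0,0,0.035],[0,0.0005,-0.005,0,0,0,0.07],[0,0.0008,-0.0075,0,0,0,0.105],[0,0.0013,-0.0097,0,0,0,0.14],[0,0.0018,-0.012,0,0,0,0.175],[0,0.0025,-0.0141,0,0,0,0.21],[0,0.0033,-0.0165,0,0,0,0.244],[0,0.0042,-0.0185,0,0,0,0.279],[0,0.0055,-0.0215,0,0,0,0.33],[0,0.0055,-0.0215,0,0,0,0.33]]' 20
python3 - <<'E'
from where import *
C=np.array([.5655,-.2392])
v=s['eef_pos'][:2]-C;print(np.hypot(*v),np.degrees(np.arctan2(v[1],v[0])),s['grip_force'])
im,d=grab('scene','scene3')
a=cv2.resize(im[180:280,210:330],(720,600),interpolation=cv2.INTER_CUBIC)
cv2.imwrite('pics/c3.png',a[:,:,::-1])
E
```

```text
time: 6.25
eef_pos: [0.5233, -0.2565, 0.113]
eef_rot: [-3.081, -0.614, 0.001]
contact_force: [-5.7, -1.5, 8.3]
opening: 0.0134
grip_force: 21.5
6.25 [ 0.5233 -0.2565  0.113 ] yaw x 22.55 [[0.924, 0.383, -0.001], [0.383, -0.924, -0.0], [-0.001, -0.0, -1.0]] [-5.7 -1.5  8.3] 0.013420183228367055 [-0.57  0.68  1.82 -0.    0.64  0.61]
0.04564340981350729 -157.73373599382504 21.455134749412537
```

View pics/c3.png

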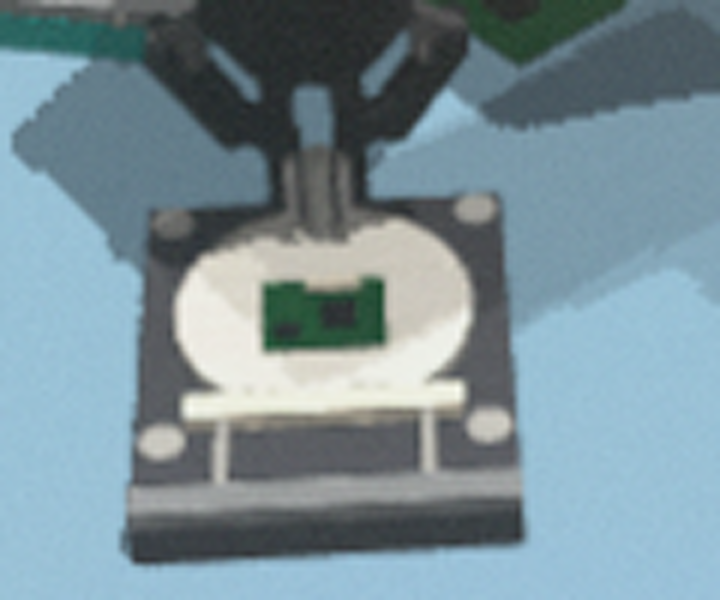

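The bar at crop (320,400) has moved in and lies along the flat, and the board is square to it. I'll open, then lift straight up.

```bash
python3 -m crank '[[0.2,0,0,0,0,0,0],[0.35,0,0,0,0,0,0],[0.5,0,0,0,0,0,0],[0.6,0,0,0,0,0,0],[0.6,0,0,0,0,0,0],[0.6,0,0,-0.01,0,0,0],[0.6,0,0,-0.03,0,0,0],[0.6,0,0,-0.06,0,0,0],[0.6,0,0,-0.09,0,0,0],[0.6,0,0,-0.12,0,0,0]]'
python3 -m crank '[[0.6,-0.03,0,-0.03,0,0,0],[0.6,-0.06,0,-0.06,0,0,0],[0.6,-0.09,0,-0.08,0,0,0],[0.6,-0.1,0,-0.1,0,0,0],[0.6,-0.1,0,-0.1,0,0,0],[0.6,-0.1,0,-0.1,0,0,0],[0.6,-0.1,0,-0.1,0,0,0],[0.6,-0.1,0,-0.1,0,0,0],[0.6,-0.1,0,-0.1,0,0,0],[0.6,-0.1,0,-0.1,0,0,0]]'
python3 - <<'E'
from where import *
im,d=grab('scene','scene4')
a=cv2.resize(im[180:280,210:330],(720,600),interpolation=cv2.INTER_CUBIC)
cv2.imwrite('pics/c4.png',a[:,:,::-1])
E
```

```text
time: 7.3
eef_pos: [0.5237, -0.2563, 0.2346]
eef_rot: [3.08, 0.618, 0.0]
contact_force: [0.9, 0.8, -0.2]
opening: 0.0512
grip_force: 0.0
time: 8.3
eef_pos: [0.4318, -0.2948, 0.3322]
eef_rot: [-3.079, -0.619, 0.001]
contact_force: [0.3, -0.5, 0.7]
opening: 0.0515
grip_force: 0.0
8.3 [ 0.4318 -0.2948  0.3322] yaw x 22.73 [[0.922, 0.386, -0.001], [0.386, -0.922, 0.001], [-0.0, -0.001, -1.0]] [ 0.3 -0.5  0.7] 0.051453447483358145 [-0.73  0.32  1.77 -0.    1.06  0.45]
```

View pics/c4.png

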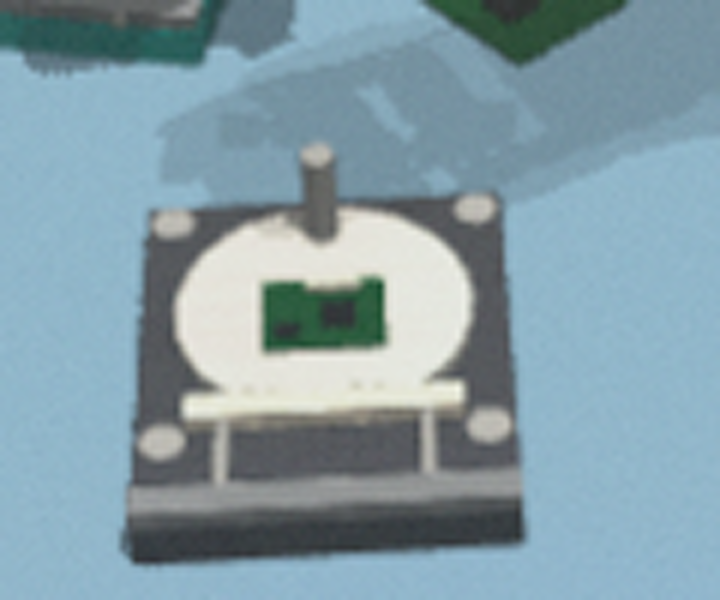

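The peg (318,195) is free, directly opposite the bar (320,400). The bar has moved about 20 crop px, or 12 mm, which matches going from the round edge to flush on the flat.

```bash
python3 -c "
from station import order; print(order.finish_job())"
```

```text
the job is handed in; nothing more can be done
None
```

I turned the flat-edged disc about 59° by its peg until its flat lay flush on the white bar, confirmed it in a camera picture after letting go, and handed the job in at about 8 s without touching the round disc or the turquoise look-alike.

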